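Pop the coffee-pod drawer and catch it half way

ROBOT

A 6-joint arm with a two-finger parallel gripper is mounted at the origin on a cart in front of the work surface, level with it; the furniture and walls round the work are solid. World frame = base frame: x ahead of the robot, y to its left, z up, the work surface at z = 0. Lengths are in m, angles in rad, forces in N, time in s.
With the tool pointing down it reaches from about 0.325 to 0.9 m from the base axis. Payload 3.5 kg.
Tool frame: the origin (TCP) lies between the finger pads; the fingertips stand 11 mm ahead of it and the grasp point (between the pads) lies 8 mm behind it; z points along the fingers, y is the line along which they close (so a half turn about z gives the same grasp; the last joint's range is limited). The gripper opens to 85 mm and grips with 20 to 120 N. Pads are 22 mm wide; open, the fingers measure 114 mm over their backs; the gripper's body (76 mm by 85 mm) begins 54 mm behind the grasp point. The pads swing forward as they close: fully open they stand 13 mm farther back than shut.
Start: joints at [-1.263, 0.276, -0.026, 1.268, 0, 1.467], TCP at [0.25, -0.573, 0.242] pointing down, gripper open.
Joint ranges: [-3.12, 3.12], [-0.85, 1.88], [-1.08, 1.24], [-1.95, 2.15], [-1.57, 1.53], [-3.14, 3.14]. Speed limits (rad/s): [2.57, 2.57, 3.14, 3.14, 3.14, 3.14].

INTERFACE

Orientations are given as a unit quaternion [w, x, y, z].
In Python, from station import * gives the robot as it stands.
- The arm moves only by the tool jog_arm, never from a script. Its argument "moves" is a list of rows, each an object of numbers: "dx", "dy", "dz": the shift along the world's x, y, z in m; "turn": the turn about the world's z in rad; "grip": the opening, from 0 (shut) to 1 (fully open). In form: [{"dx": .., "dy": .., "dz": .., "turn": .., "grip": ..}, ...]. A call has 1 to 10 rows; each row is the pose to reach, as a shift and turn from the pose commanded when the call began; what a row does not reach only later rows make up. A row lasts 1/8 s, in which the tool goes at most 62.5 mm and 10.7 degrees, less where a joint would pass 70% of its speed; a pose out of reach is approached as far as the arm can. A call with a gripper value outside its range is refused whole. The fingers move at their own pace and stop on an object; "force" is the grip in N (left out, the last holds). Time passes only in rows, so rows that repeat a pose let the fingers close. It gives the time, the measured TCP pose, the force, the opening and the grip force at its end, in the units of the state.
- sense(): the state, without advancing time (a new reading comes with each control period).
- get_image(name): name is "scene" or "top"; returns a dict with "pixels" (400x640x3 uint8, red, green, blue), "z_map" (400x640 float32, m along the optical axis (not along the pixel's ray), 0 where there is no reading), "intrinsics" (3x3 intrinsics, pixels), "cam_to_world" (4x4, takes a point from camera to world coordinates). Camera axes: x right, y up, looking along -z (the intrinsics and any distortion apply to the point x, -y, -z); pixel columns grow to the right and rows downward; lengths in m; the calibration is good to about 2 mm. A picture is of the moment at which its call begins.
- sign_off(): hands the job in; it is judged then, once.
The state is a dict: "time": time; "joints": joint angles; "joint_vel": joint speeds; "effort": joint torques, N m; "ee_pos": TCP position; "tcp_rot": TCP orientation; "force": force on the tool from outside, world axes, zero at the start; "wrist_torque": the same for the moment, N m; "gripper_width": opening from 0.0 (shut) to 1.0 (fully open); "finger_force": force on a finger pad.
Only numpy, scipy, OpenCV 4.12 (cv2) and the standard library are available. Lean on these libraries where they do the work, as an engineer would, in place of code of your own. Each camera call takes 0.05 s, during which the arm holds its last target. There are 200 camera calls.

TASK

Press the flat release button of the coffee-pod drawer with one fingertip and keep it pressed; when the drawer springs out, stop its front with the other finger about half way along its run, before it slides out to its end. Grasp and lift nothing, and leave the pod in the drawer and the things standing around alone. The program finishes while holding: button still down under one finger and drawer still held back by the other.

Things in the scene. Friction and masses are not known exactly. Their poses are not given: they have to be found in the camera images.
- pod_drawer: Fixed housing of a small white coffee-pod drawer, 125 deep (own x) x 150 wide (y) x 56 mm high. Origin on the counter under the middle of its front face; the drawer runs out along own -x (roughly towards the robot), own +y is its left seen from the robot, z up. Left part (y -12 to 75 mm) 56 mm high, clear roof over the pod; right part (y -75 to -12) a low wing, 30 mm high, with the release button.
- pad_top (a point): Centre of the top of the flat black ribbed release button on the low wing, at (32, -50, 40) mm in the housing's frame while up. The button is 44 mm along the housing's x by 28 mm along its y, and moves straight down 8 mm against a spring (2 N at first, 6 N fully down).
- button_press (a joint): How far the button is down, m: 0 up, 0.008 fully down; the catch lets the drawer go at about 0.004 to 0.005.
- button: The black button (44 x 28 mm top). Its origin and axes are the housing's while up, and go down with it; see pad_top for its top.
- drawer: The moving drawer: a pocket for the pod and a white upright front panel, 8 mm thick, 150 wide (own y), from z = 4 to 60 mm over the counter, its outer face at x = -10 mm; the panel stands across the whole front, before the wing too. Origin and axes are the housing's while shut, and move out with it. The pod stands at about (29, 32, 9) mm.
- front_face (a point): Point on the outer face of the front panel straight before the button, at (-10, -50, 45) mm in the housing's frame while shut; moves with the drawer along the housing's -x. A finger standing here before the panel (the panel's top is 20 mm above the unpressed button) stops the drawer.
- drawer_slide (a joint): How far the drawer is out, m: 0 shut and caught, 0.092 its end. Once released a spring (3.3 N shut, 2 N half way) drives it out against a damper, at about 27 mm/s, then slower; half way (0.046) takes about 2 s, 0.080 about 4.5 s. Holding it takes about 2 N.
- coffee_pod: Dark brown coffee pod with a gold lid, 51 mm across, 42 mm high, standing loose in the drawer's pocket behind the front, under the clear roof; origin at the centre of its underside.
- mug: White mug with black handle and spots, 83 x 117 x 94 mm, standing loose near the drawer; origin at the centre of its underside. To be left alone.
- shaker: Salt shaker, 44 mm across, 90 mm high, loose; origin at the centre of its underside. To be left alone.
- apple: Green apple, 75 mm, loose; origin at its underside. To be left alone.
- spare_pod: Black coffee pod, 51 mm across, 42 mm high, loose on the counter; origin at the centre of its underside. To be left alone.

How it is judged:
By the outcome, as a careful person would: the job done as asked, in the order asked, and still so for the second after the job is handed in, while the arm keeps its last pose, push and grip.
It also fails if it takes over 29 s, if anything falls off the work surface, if the arm or the gripper's body presses on something with over 40 N, if the wrist force passes 120 N, or if a joint passes its speed limit or range.

## Working session

There is one attempt and no reset: what is moved stays moved. The work goes in short steps, Python scripts to look and compute and a tool call to move; the robot and the scene stay as the last step left them, time stands still between calls to the robot, and variables do not carry over. Pictures are saved under pics/ and viewed, at most 10 in all, crops included, and the job is handed in when it is done.

Besides the shell and the picture viewer there is one more tool, called after "Emit:" by a JSON object that holds its "fn" and its "kwargs". jog_arm: Moves the arm, as the interface text tells. Its arguments: {"type":"object","properties":{"moves":{"type":"array","items":{"type":"object","properties":{"dx":{"type":"number"},"dy":{"type":"number"},"dz":{"type":"number"},"turn":{"type":"number"},"grip":{"type":"number"}}}},"force":{"type":"number"}},"required":["moves"]}

```bash
mkdir -p pics; python3 - <<'E'
from station import *
import cv2,numpy as np
for n in("scene","top"):
    d=get_image(n); np.savez(f"{n}.npz",**d)
    cv2.imwrite(f"pics/{n}0.png",d["pixels"][:,:,::-1]); print(n,np.round(d["cam_to_world"],3).tolist(),d["intrinsics"].tolist())
print(sense())
E
```

```text
scene [[-0.816, 0.232, -0.53, -0.252], [-0.578, -0.324, 0.749, 1.134], [0.002, 0.917, 0.399, 0.645], [0.0, 0.0, 0.0, 1.0]] [[453.2106833116994, 0.0, 314.26347500833015], [0.0, 453.2106833116994, 204.83905208474397], [0.0, 0.0, 1.0]]
top [[-0.019, 0.987, -0.158, 0.392], [-1.0, -0.017, 0.009, 0.02], [0.006, 0.159, 0.987, 1.092], [0.0, 0.0, 0.0, 1.0]] [[368.453900269353, 0.0, 316.993812969078], [0.0, 368.453900269353, 199.73965367380535], [0.0, 0.0, 1.0]]
{'time': 0.1, 'joints': array([-1.26340177e+00,  2.77109495e-01, -2.77466402e-02,  1.26798480e+00,
        5.90218335e-06,  1.46737661e+00]), 'joint_vel': array([-0.00209282, -0.00292585,  0.00358865,  0.00147919,  0.00050889,
        0.00067909]), 'effort': array([ 2.83434042e-05, -4.46706712e+01,  2.96128714e+01,  8.43012793e-03,
       -6.73569480e-05,  7.26756213e-06]), 'ee_pos': array([ 0.24937239, -0.57235618,  0.24123748]), 'tcp_rot': array([-1.01729059e-03,  9.78977513e-01,  2.03965642e-01, -1.01145561e-04]), 'force': array([-0.14542835,  0.0033517 , -0.04505472]), 'wrist_torque': array([-0.04702741,  0.00240994,  0.00668732]), 'finger_force': 0.0, 'gripper_width': 0.9990454291767843}
```

View pics/scene0.png

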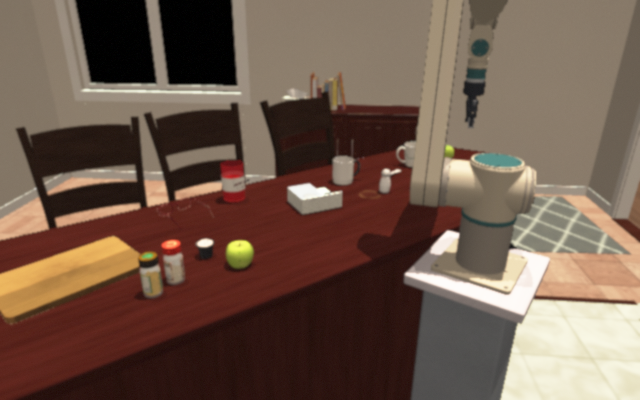

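View pics/top0.png

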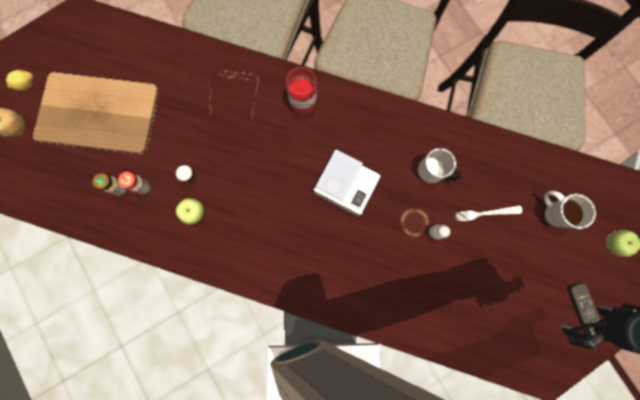

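The top view shows the white drawer at about (347,183), with its black button near (358,199). The mug is at (436,165), and the shaker may be the object at (440,232). Next I'll measure the housing using depth and colour.

```bash
cat > h.py <<'E'
import cv2,numpy as np
def cloud(d):
    K=d["intrinsics"];z=d["z_map"];v,u=np.mgrid[:400,:640]
    P=np.stack([(u-K[0,2])/K[0,0]*z,-(v-K[1,2])/K[1,1]*z,-z],-1)
    T=d["cam_to_world"];return P@T[:3,:3].T+T[:3,3]
E
python3 - <<'E'
from h import *
big=[]
for n,(r0,r1,c0,c1) in {"top":(135,250,300,470),"scene":(165,225,270,420)}.items():
    d=np.load(n+".npz"); P=cloud(d); im=d["pixels"]
    c=im[r0:r1,c0:c1,::-1]; big.append(cv2.resize(c,(800,int(800*(r1-r0)/(c1-c0))),interpolation=cv2.INTER_CUBIC)[:540])
    m=np.zeros((400,640),bool)
    if n=="top": m[145:220,308:388]=1
    else: m[178:216,284:346]=1
    white=(im.min(-1)>110)&m
    p=P[white&(d["z_map"]>0)]; print(n,len(p),np.histogram(p[:,2],bins=np.arange(-.01,.08,.005)))
    if n=="top":
        for lo,hi in((.024,.036),(.05,.066)):
            s=p[(p[:,2]>lo)&(p[:,2]<hi)]; print(lo,len(s),s.mean(0)); r=cv2.minAreaRect((s[:,:2]*1000).astype(np.float32)); print(r,cv2.boxPoints(r).tolist())
        b=(im.max(-1)<90)&(np.ptp(im.astype(int),axis=-1)<25); mm=np.zeros_like(b); mm[185:212,345:372]=1
        s=P[b&mm&(P[...,2]>.02)]; print("button",len(s),np.median(s,0)); r=cv2.minAreaRect((s[:,:2]*1000).astype(np.float32)); print(r)
    allp=p[(p[:,2]>.015)&(p[:,2]<.08)]; r=cv2.minAreaRect((allp[:,:2]*1000).astype(np.float32)); print("all",r,cv2.boxPoints(r).tolist())
cv2.imwrite("pics/top_c.png",big[0]);cv2.imwrite("pics/scene_c.png",big[1])
E
```

```text
top 2451 (array([   3,   56,   86,   13,    2,    0,    3,  292,  431,   53,   52,
         11,  278, 1039,  130,    2,    0]), array([-0.01 , -0.005,  0.   ,  0.005,  0.01 ,  0.015,  0.02 ,  0.025,
        0.03 ,  0.035,  0.04 ,  0.045,  0.05 ,  0.055,  0.06 ,  0.065,
        0.07 ,  0.075]))
0.024 742 [ 0.59976997 -0.11717134  0.0305105 ]
((609.8366088867188, -79.69145202636719), (143.85414123535156, 136.18930053710938), 60.976165771484375) [[515.3963012695312, -109.54806518554688], [634.4827270507812, -175.6234893798828], [704.2769165039062, -49.8348388671875], [585.1904907226562, 16.240585327148438]]
0.05 1448 [ 0.62121444 -0.05127886  0.05687748]
((611.4475708007812, -76.24383544921875), (148.5008544921875, 137.47142028808594), 61.4073600769043) [[515.559814453125, -108.54353332519531], [636.265869140625, -174.33448791503906], [707.3353271484375, -43.94413757324219], [586.6292724609375, 21.846817016601562]]
button 0 [nan nan nan]
((0.0, 0.0), (0.0, 0.0), 0.0)
all ((611.138427734375, -76.91387939453125), (150.10452270507812, 137.30941772460938), 61.257930755615234) [[514.8522338867188, -109.70538330078125], [635.2442016601562, -175.73300170898438], [707.4246215820312, -44.12237548828125], [587.0326538085938, 21.905242919921875]]
scene 1096 (array([  0,  12,  24,  20,  57,  65,  75,  69,  93,  55,  80,  67,  83,
       359,  37,   0,   0]), array([-0.01 , -0.005,  0.   ,  0.005,  0.01 ,  0.015,  0.02 ,  0.025,
        0.03 ,  0.035,  0.04 ,  0.045,  0.05 ,  0.055,  0.06 ,  0.065,
        0.07 ,  0.075]))
all ((596.05712890625, -146.54806518554688), (322.86712646484375, 180.26612854003906), 81.24934387207031) [[482.41357421875, -292.39013671875], [660.5813598632812, -319.81488037109375], [709.70068359375, -0.70599365234375], [531.5328979492188, 26.71875]]
  return _methods._mean(a, axis=axis, dtype=dtype,
  ret = um.true_divide(
```

View pics/top_c.png

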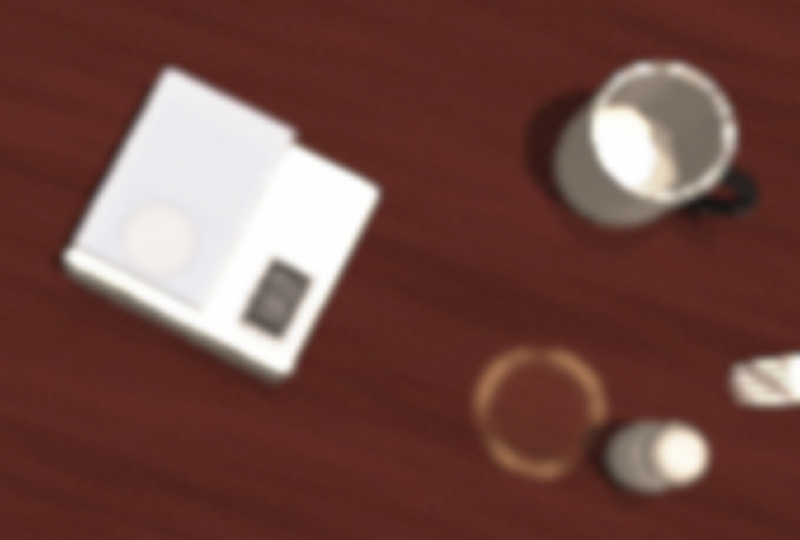

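View pics/scene_c.png

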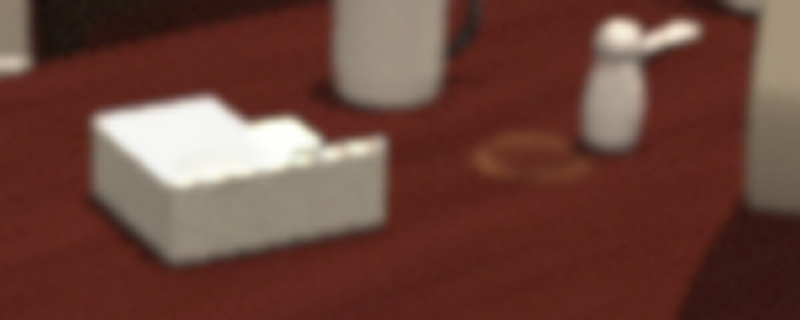

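The crops show the housing shut. The front panel runs along the lower-left edge, crop (65,255) to (290,375), and the button is at crop (276,298), which is full-image (358.6,198.3). I'll check the fitted pose against the button ray and against the panel top corners from both views.

```bash
cat >> h.py <<'E'
def ray(d,u,v):
    T=d["cam_to_world"]; r=T[:3,:3]@np.array([(u-d["intrinsics"][0,2])/d["intrinsics"][0,0],-(v-d["intrinsics"][1,2])/d["intrinsics"][1,1],-1]); return T[:3,3],r/np.linalg.norm(r)
def atz(d,u,v,z):
    o,r=ray(d,u,v); return o+r*(z-o[2])/r[2]
def tri(a,b):
    (o,r),(p,s)=a,b; t=np.linalg.lstsq(np.stack([r,-s],1),p-o,rcond=None)[0]; A=o+r*t[0];B=p+s*t[1]; return (A+B)/2,np.linalg.norm(A-B)
X=np.array([.877,-.481]);Y=np.array([.481,.877]);O=np.array([.5607,-.0493])
def loc(p): q=np.asarray(p)[:2]-O; return np.round([q@X,q@Y],4)
E
python3 - <<'E'
from h import *
t=np.load("top.npz");s=np.load("scene.npz");k=800/170;j=800/150
g=t["pixels"].max(-1).astype(int);m=np.zeros_like(g);m[186:212,346:370]=1
lab,n=None,None
c,L,st,ce=cv2.connectedComponentsWithStats(((g<170)&(m>0)).astype(np.uint8))
for i in range(1,c): print(st[i],ce[i])
for u,v in [(300+276/k-.4,135+298/k-.4)]: 
    p=atz(t,u,v,.04);print("button",p,loc(p))
P=cloud(t);print("depth button",P[195:203,355:363].reshape(-1,3).mean(0))
for a,b in [((66,250),(172,186)),((288,375),(384,138))]:
    p,e=tri(ray(t,300+a[0]/k-.4,135+a[1]/k-.4),ray(s,270+b[0]/j-.4,165+b[1]/j-.4));print("corner",p,e,loc(p))
E
```

```text
[352 191  14  16 138] [358.36231884 198.24637681]
[363 198   7  14  56] [367.  206.5]
[346 208   7   4  19] [348.26315789 209.94736842]
button [ 0.56405287 -0.10884474  0.04      ] [ 0.0316 -0.0506]
depth button [ 0.56230893 -0.10947066  0.04031378]
corner [0.59095087 0.0185848  0.0570625 ] 0.00490130948676881 [-0.0061  0.0741]
corner [ 0.5132232  -0.11126931  0.0650886 ] 0.00012540522164270596 [-0.0118 -0.0772]
```

Emit:
{"fn": "jog_arm", "kwargs": {"moves": [{"dx":0.05,"dy":0.025,"dz":0,"turn":0.08,"grip":1},{"dx":0.05,"dy":0.08,"dz":0,"turn":0.2,"grip":1},{"dx":0.08,"dy":0.13,"dz":0,"turn":0.3,"grip":1},{"dx":0.11,"dy":0.18,"dz":0,"turn":0.4,"grip":1},{"dx":0.14,"dy":0.23,"dz":0,"turn":0.5,"grip":1},{"dx":0.17,"dy":0.28,"dz":0,"turn":0.6,"grip":1},{"dx":0.2,"dy":0.33,"dz":0,"turn":0.659,"grip":1},{"dx":0.23,"dy":0.39,"dz":0,"turn":0.659,"grip":1},{"dx":0.255,"dy":0.44,"dz":0,"turn":0.659,"grip":1},{"dx":0.275,"dy":0.486,"dz":0,"turn":0.659,"grip":1}]}}

```text
time: 1.35
ee_pos: [0.525, -0.0848, 0.2419]
tcp_rot: [-0.0, 0.86, 0.51, -0.0]
force: [0.2, -0.1, 0.6]
gripper_width: 0.997
finger_force: 0.0
```

The button ray lands at (31.6,-50.6) mm in the housing frame, against (32,-50) stated. The tool is in line with the housing, so I'll go lower and look at where the fingertips stand.

Emit:
{"fn": "jog_arm", "kwargs": {"moves": [{"dx":0,"dy":0,"dz":-0.06,"turn":0,"grip":1},{"dx":0,"dy":0,"dz":-0.12,"turn":0,"grip":1},{"dx":0,"dy":0,"dz":-0.16,"turn":0,"grip":1},{"dx":0,"dy":0,"dz":-0.16,"turn":0,"grip":1}]}}

```text
time: 1.85
ee_pos: [0.5205, -0.0857, 0.0786]
tcp_rot: [-0.003, 0.86, 0.51, -0.003]
force: [-0.6, -0.4, 0.7]
gripper_width: 1.003
finger_force: 0.0
```

```bash
python3 - <<'E'
from station import *
from h import *
s=sense();print(s["ee_pos"],s["force"],loc(s["ee_pos"]))
d=get_image("scene");cv2.imwrite("pics/s2.png",cv2.resize(d["pixels"][130:230,260:390,::-1],(780,600),interpolation=cv2.INTER_CUBIC));np.savez("s2.npz",**d)
E
```

```text
[ 0.52049906 -0.08573148  0.07858322] [-0.57125926 -0.42379967  0.70772127] [-0.0177 -0.0513]
```

View pics/s2.png

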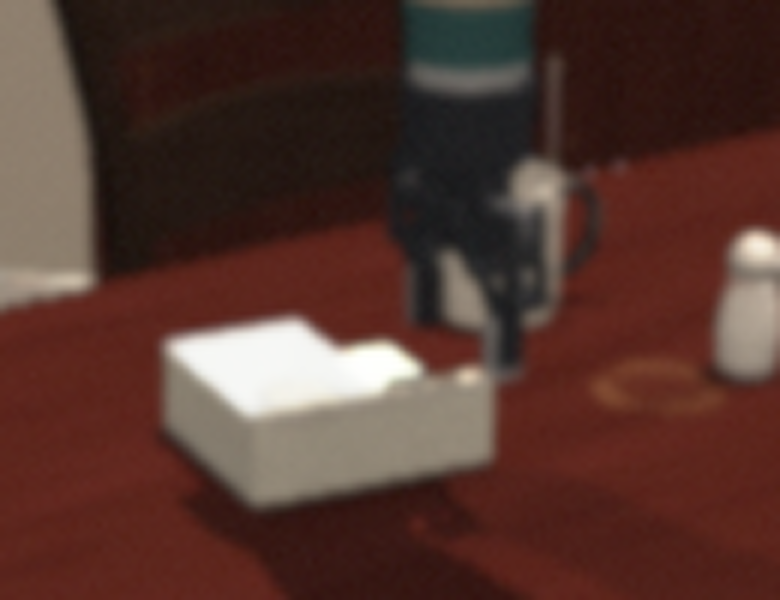

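The view shows the front finger tip at crop (505,372) and the button finger tip at (425,325), both still clear above the drawer. I'll work out the tip heights.

```bash
python3 - <<'E'
from station import *
from h import *
d=np.load("s2.npz");P=cloud(d)
for u,v in [(505,372),(427,323),(500,350),(427,300),(490,370),(520,370)]:
    a,b=260+u/6-.4,130+v/6-.4
    o,r=ray(d,a,b); n=np.array([*Y,0]); c=O-.05*Y; t=(n[:2]@(c-o[:2]))/(n@r); p=o+t*r
    print((u,v),loc(p),p[2].round(4),"depth",P[int(b),int(a)].round(3),loc(P[int(b),int(a)]))
d=get_image("top");np.savez("t2.npz",**d);P=cloud(d)
cv2.imwrite("pics/t2.png",cv2.resize(d["pixels"][140:240,300:420,::-1],(720,600),interpolation=cv2.INTER_CUBIC))
s=sense();print(s["ee_pos"],s["force"])
E
```

```text
(505, 372) [-0.0742 -0.05  ] 0.0881 depth [ 0.476 -0.059  0.089] [-0.0699 -0.0496]
(427, 323) [ 0.0176 -0.05  ] 0.0855 depth [ 0.557 -0.105  0.085] [ 0.0238 -0.0503]
(500, 350) [-0.068 -0.05 ] 0.0989 depth [ 0.476 -0.053  0.105] [-0.0726 -0.0437]
(427, 300) [ 0.0181 -0.05  ] 0.0995 depth [ 0.561 -0.11   0.097] [ 0.0298 -0.0532]
(490, 370) [-0.0575 -0.05  ] 0.0833 depth [ 0.482 -0.057  0.088] [-0.0657 -0.0443]
(520, 370) [-0.0905 -0.05  ] 0.0952 depth [ 0.474 -0.076  0.084] [-0.0632 -0.0649]
[ 0.52494777 -0.08712054  0.08296803] [-0.15468985 -0.20703626  0.6533206 ]
```

Emit:
{"fn": "jog_arm", "kwargs": {"moves": [{"dx":0,"dy":0,"dz":0,"turn":0,"grip":1},{"dx":0,"dy":0,"dz":0,"turn":0,"grip":1}]}}

```text
time: 2.2
ee_pos: [0.5263, -0.0876, 0.0844]
tcp_rot: [0.001, 0.86, 0.51, 0.001]
force: [0.0, 0.3, -0.5]
gripper_width: 1.0
finger_force: 0.0
```

View pics/t2.png

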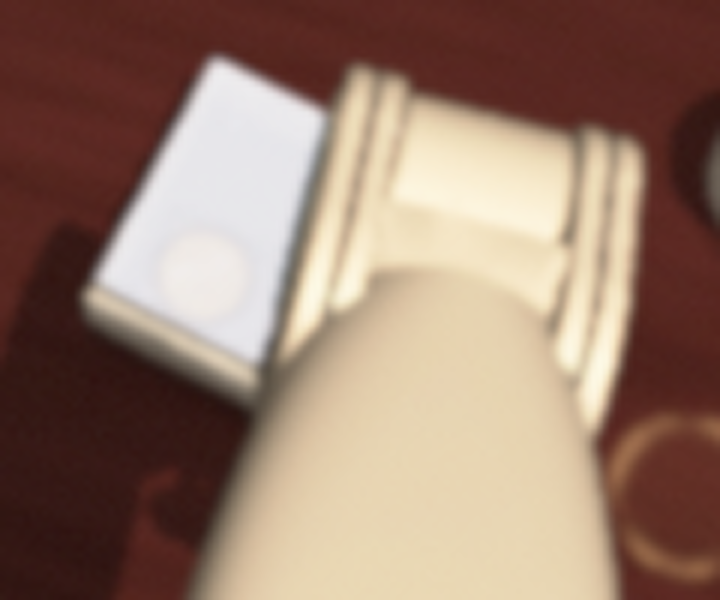

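The tips sit about 2 mm above the TCP, as expected for an open gripper. The settled TCP is at (-11.8,-50.1) in the housing frame. I'll go down to just above the button.

Emit:
{"fn": "jog_arm", "kwargs": {"moves": [{"dx":-0.0015,"dy":0.001,"dz":-0.015,"turn":0,"grip":1},{"dx":-0.0015,"dy":0.001,"dz":-0.028,"turn":0,"grip":1},{"dx":-0.0015,"dy":0.001,"dz":-0.036,"turn":0,"grip":1},{"dx":-0.0015,"dy":0.001,"dz":-0.036,"turn":0,"grip":1},{"dx":-0.0015,"dy":0.001,"dz":-0.036,"turn":0,"grip":1},{"dx":-0.0015,"dy":0.001,"dz":-0.036,"turn":0,"grip":1}]}}

```text
time: 2.95
ee_pos: [0.5236, -0.0862, 0.0467]
tcp_rot: [0.0, 0.86, 0.51, 0.0]
force: [0.5, 0.1, 0.4]
gripper_width: 1.003
finger_force: 0.0
```

Emit:
{"fn": "jog_arm", "kwargs": {"moves": [{"dz":-0.004,"grip":1},{"dz":-0.008,"grip":1},{"dz":-0.011,"grip":1},{"dz":-0.013,"grip":1},{"dz":-0.015,"grip":1},{"dz":-0.016,"grip":1},{"dz":-0.016,"grip":1},{"dz":-0.016,"grip":1}]}}

```text
invalid input at $.moves[0]: expected keys dx, dy, dz, turn, grip
```

Emit:
{"fn": "jog_arm", "kwargs": {"moves": [{"dx":0,"dy":0,"turn":0,"dz":-0.004,"grip":1},{"dx":0,"dy":0,"turn":0,"dz":-0.008,"grip":1},{"dx":0,"dy":0,"turn":0,"dz":-0.011,"grip":1},{"dx":0,"dy":0,"turn":0,"dz":-0.013,"grip":1},{"dx":0,"dy":0,"turn":0,"dz":-0.015,"grip":1},{"dx":0,"dy":0,"turn":0,"dz":-0.016,"grip":1},{"dx":0,"dy":0,"turn":0,"dz":-0.016,"grip":1},{"dx":0,"dy":0,"turn":0,"dz":-0.016,"grip":1}]}}

```text
time: 3.95
ee_pos: [0.5233, -0.0861, 0.0305]
tcp_rot: [0.0, 0.86, 0.51, 0.0]
force: [-1.5, 0.2, 5.0]
gripper_width: 1.002
finger_force: 2.5
```

The force reads 5 N, so the button is about 6 mm down and the catch should be released. I'll press slightly further and wait for the drawer.

Emit:
{"fn": "jog_arm", "kwargs": {"moves": [{"dx":0,"dy":0,"turn":0,"dz":-0.001,"grip":1},{"dx":0,"dy":0,"turn":0,"dz":-0.002,"grip":1},{"dx":0,"dy":0,"turn":0,"dz":-0.002,"grip":1},{"dx":0,"dy":0,"turn":0,"dz":-0.002,"grip":1},{"dx":0,"dy":0,"turn":0,"dz":-0.002,"grip":1},{"dx":0,"dy":0,"turn":0,"dz":-0.002,"grip":1},{"dx":0,"dy":0,"turn":0,"dz":-0.002,"grip":1},{"dx":0,"dy":0,"turn":0,"dz":-0.002,"grip":1},{"dx":0,"dy":0,"turn":0,"dz":-0.002,"grip":1},{"dx":0,"dy":0,"turn":0,"dz":-0.002,"grip":1}]}}

```text
time: 5.2
ee_pos: [0.5234, -0.0862, 0.0294]
tcp_rot: [0.0, 0.86, 0.51, 0.0]
force: [-3.5, 1.1, 11.7]
gripper_width: 1.0
finger_force: 5.7
```

Emit:
{"fn": "jog_arm", "kwargs": {"moves": [{"dx":0,"dy":0,"turn":0,"dz":0,"grip":1},{"dx":0,"dy":0,"turn":0,"dz":0,"grip":1},{"dx":0,"dy":0,"turn":0,"dz":0,"grip":1},{"dx":0,"dy":0,"turn":0,"dz":0,"grip":1},{"dx":0,"dy":0,"turn":0,"dz":0,"grip":1},{"dx":0,"dy":0,"turn":0,"dz":0,"grip":1},{"dx":0,"dy":0,"turn":0,"dz":0,"grip":1},{"dx":0,"dy":0,"turn":0,"dz":0,"grip":1},{"dx":0,"dy":0,"turn":0,"dz":0,"grip":1},{"dx":0,"dy":0,"turn":0,"dz":0,"grip":1}]}}

```text
time: 6.45
ee_pos: [0.5233, -0.0861, 0.0294]
tcp_rot: [0.0, 0.86, 0.51, 0.0]
force: [-4.4, -0.4, 11.3]
gripper_width: 1.007
finger_force: 6.9
```

```bash
python3 - <<'E'
from station import *
from h import *
s=sense();print(s["ee_pos"],s["force"],s["wrist_torque"],s["finger_force"],s["gripper_width"])
a=get_image("scene");b=get_image("top");np.savez("t3.npz",**b);np.savez("s3.npz",**a)
f=lambda d,r,c:cv2.resize(d["pixels"][r:r+100,c:c+130,::-1],(520,400),interpolation=cv2.INTER_CUBIC)
cv2.imwrite("pics/v3.png",np.hstack([f(a,130,260)[:, :400],f(b,140,290)[:,:400]]))
P=cloud(b);im=b["pixels"];m=np.zeros((400,640),bool);m[145:240,290:345]=1
p=P[m&(im.min(-1)>90)&(P[...,2]>.05)&(P[...,2]<.068)]
q=p[:,:2]-O;x=q@X;y=q@Y
for lo in (.03,.045,.06):
    k=(y>lo)&(y<lo+.012);print(lo,k.sum(),np.percentile(x[k],[0,2,5,50]).round(4))
for i in range(4):
    pass
E
```

```text
[ 0.52333564 -0.0861474   0.02944974] [-4.4429565  -0.41759755 11.32252978] [-0.00559347  0.33459344 -0.09016631] 6.935834456817247 1.0069737295199466
0.03 199 [-0.06   -0.0578 -0.0542  0.0414]
0.045 193 [-0.0587 -0.0569 -0.0534  0.0551]
0.06 191 [-0.0593 -0.0569 -0.0533  0.0587]
```

View pics/v3.png

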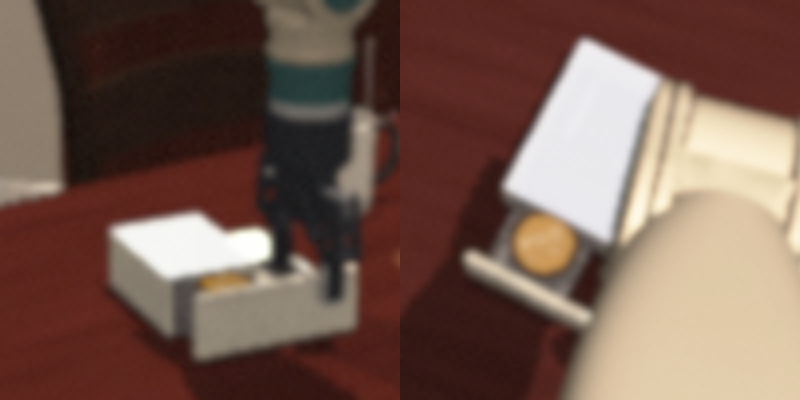

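The picture shows the drawer about half out with its pod in place. The front finger stands against the panel at crop (333,290) and the other finger is on the button. The panel's outer face is at about -57 mm, so the drawer is about 47 mm out, which matches the finger position. The button is bottomed at 11 N, so I'll hand in.

```bash
python3 -c "
from station import *
print(sign_off())"
```

```text
the job is handed in; nothing more can be done
None
```

I handed the job in at about 6.5 s, with one fingertip holding the button fully down (about 11 N) and the other holding the drawer about 47 mm out of its 92 mm run; the verdict was not shown.

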